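# Run a hanging fixture along a tipping rail and still it over the tray

### The job

Take the black handle at the end of the tipping overhead rail and, by tipping the rail, let the trolley with the hanging orange fixture roll along until its steel pointer is over the red dot in the white tray; bring it to a stop there, let hardly any swing remain and keep it still over the dot for at least four seconds. Steer by the handle only: touch neither trolley nor fixture, do not let the trolley race or run into the far buffer, nor the fixture swing wildly, and leave the things lying around alone. The program finishes while still gripping the handle, rail about level and the fixture still over the dot.

Things in the scene. Friction and masses are not known exactly. Their poses are not given: they have to be found in the camera images.
- stand: Fixed stand of the rail; place and yaw (to 0.1 rad) vary. Origin on the table straight below the rail's pivot. Its y axis runs along the rail seen from above, its x axis points away from the robot. The pivot axis (along stand x) lies 300 mm above the origin. A post 310 mm high, 40 mm wide, stands 105 mm behind the rail on the robot's side.
- rail (a joint): Tilt of the rail on its pivot (rad): 0 level, positive = handle end (+y) up, stops at -0.12 and 0.12. Aluminium bar 24 mm wide, 30 high, 640 long, balanced on its middle; 0.95 kg, inertia 0.042 kg m2, hinge damping 0.4 N m s/rad. It starts on its stop near +0.12, weighed down by the trolley at its right end, and tips freely: nothing but a hand on the handle keeps it level.
- grip (a point): Middle of the black round handle on the left (+y) end of the rail, moving with it: 22 mm diameter, along the rail's y. This point lies on its axis, 375 mm from the pivot; the bar runs from 40 mm before to 60 mm past it (end buffer 50 mm before it). Free all round: take it from above, fingers closing along stand x. Its axes are the rail's. It takes up to about 8 N up or down to hold.
- trolley (a joint): Travel s of the blue trolley along the rail (m): 0 = at the right (-y) buffer, where it starts; grows towards the handle; 0.48 = far buffer. Its middle is at s - 0.24 along rail y from the pivot. It rolls freely: on a tilt a it accelerates by about -9.81*a (handle low = positive). Nominally 0.5 kg, fixture 0.48 kg more (each may differ by 30 %); rolling friction 0.02 N + 0.03 N s/m.
- swing (a joint): Angle of the hanging fixture against the rail (rad) about a pin along rail x, 75 mm below the rail's centre line; against the vertical it is swing + rail. Positive = pointer swung to the handle (+y). Nearly undamped, period about 1.44 s, centre of mass about 22 mm below the pin, effective pendulum length about 0.51 m. When the trolley accelerates, the fixture lags behind.
- pointer_tip (a point): Lower tip of the 18 mm thick steel pointer under the middle of the orange fixture plate (280 x 100 x 10 mm, a blue cartridge at either end, on a white bail). 133 mm below the swing pin, about 92 mm above the table when the rail is level.
- tray: Fixed white open tray 150 x 150 x 35 mm under the rail, origin centre of its underside. It lies on the rail's line, anywhere along it.
- mark (a point): Middle of the red dot (20 mm diameter, in a yellow disc of 60 mm) on the dark pad in the tray, 12 mm above the table: the target under the pointer.
- foam: Loose cream foam slab 100 x 160 x 30 mm, a bystander; origin centre of underside.
- spool: Loose cream spool, 64 mm diameter, 70 mm high, a bystander; origin centre of underside.
- driver: Loose screwdriver, a bystander.
- binbox: Loose blue parts bin 120 x 160 x 60 mm, a bystander; origin centre of underside.
Not all that is in view belongs to the job. Of the things that look like the tray, take the one that is farthest to the robot's right at the start.

How it is judged:
On the way, in this order (a step that is already met when the one before it is completed fails the run):
1. the handle is gripped and the trolley has left its buffer (contact force between the fingers and rail above 1 N and value of joint trolley above 0.03 m), for 0.1 s.
2. the pointer stays still over the dot for four seconds (horizontal distance between pointer_tip and mark below 0.02 m and value of joint swing between -0.1 and 0.1 rad and velocity of joint swing between -0.13 and 0.13 rad/s and velocity of joint trolley between -0.04 and 0.04 m/s and value of joint rail between -0.05 and 0.05 rad), for 4 s.
At the end, for the whole second after the job is handed in: The pointer tip is within 20 mm of the dot seen from above, trolley slower than 0.04 m/s, swing within 0.1 rad and slower than 0.13 rad/s, rail within 0.05 rad of level, the fingers still gripping the handle (all of step 2 and contact force between the fingers and rail above 1 N); the arm keeps its last pose, push and grip.
It fails at once if the trolley runs into the far buffer (value of joint trolley above 0.475 m).
It fails at once if the trolley races (velocity of joint trolley above 0.5 m/s or velocity of joint trolley below -0.5 m/s).
It fails at once if the fixture swings wildly (value of joint swing above 0.35 rad or value of joint swing below -0.35 rad).
It fails at once if the robot touches the trolley or the fixture (contact force between any of the arm, the fingers and trolley above 0.5 N).
It fails at once if a bystander is disturbed (distance of any of foam, spool, driver, binbox from where it was at the start of the episode above 0.03 m).
It also fails if it takes over 61 s, if anything falls off the work surface, if the arm or the gripper's body presses on something with over 40 N, if the wrist force passes 120 N, or if a joint passes its speed limit or range.

### The arm

A 6-joint arm with a two-finger parallel gripper is mounted at the origin on the work surface. World frame = base frame: x ahead of the robot, y to its left, z up, the work surface at z = 0. Lengths are in m, angles in rad, forces in N, time in s.
With the tool pointing down it reaches from about 0.275 to 0.75 m from the base axis. Payload 10.2 kg.
Tool frame: the origin (TCP) lies midway between the tips of the shut fingers; the grasp point (between the pads) lies 19 mm behind it (env.hold_point_z is the distance from the TCP to the grasp point, in m); x points along the fingers, z is the direction in which the jaws open and shut, and the axes are right-handed (so a half turn about x gives the same grasp; the last joint's range is limited). The gripper opens to 85 mm and grips with 20 to 120 N. Pads are 22 mm wide; open, the fingers measure 114 mm over their backs; the gripper's body (76 mm by 85 mm) begins 54 mm behind the grasp point. The pads swing forward as they close: fully open they stand 13 mm farther back than shut.
Start: joints at [0.898, 0.313, 1.498, -0, 1.331, -0.223], TCP at [0.228, 0.473, 0.192] pointing down, gripper open.
Joint ranges: [-2.94, 2.94], [-0.97, 2.17], [0.19, 2.56], [-1.23, 4.37], [0.02, 3.11], [-2.88, 2.88]. Speed limits (rad/s): [2.39, 2.39, 3.01, 3.14, 3.14, 3.14].

### API

Orientations are given as a unit quaternion [x, y, z, w].
In Python, from bench import env, kinematics, monitor, eyes, job gives the robot as it stands. The module is installed in compiled form; this text tells all that it offers. Calls block until the motion is done:
- env.reach(position, orientation): joint-space move of the TCP to a pose.
- env.movel(position, velocity=0.15, frame=None, guard=None): straight line of the TCP; frame=None keeps the orientation; velocity is the mean speed in m/s. With guard (N) it stops when the force on the tool has changed by that much, and returns True; else False.
- env.set_joints(angles): joint-space move.
- env.release() and env.close_gripper(effort=None): open the fingers fully, or close them until they stop; effort is the grip in N (None keeps the last).
- env.hold(seconds).
- kinematics.ik(position, orientation): joint angles nearest the present ones, or None.
- monitor.sense(): the state.
- eyes.grab_frame(name): name is "scene" or "top" or "wrist"; returns a dict with "frame" (384x512x3 uint8, red, green, blue), "mtx" (3x3 intrinsics, pixels), "view" (4x4, takes a point from world to camera coordinates). Camera axes: x right, y down, z forward; pixel columns grow to the right and rows downward; lengths in m; the calibration is good to about 2 mm. A picture is of the moment at which its call begins. There is no depth.
A pose or a line that the arm cannot do raises env.MotionError and nothing moves.
- job.hand_in(): hands the job in, once; it reports no verdict.
The state is a dict: "clock": time; "joints": joint angles; "qvel": joint speeds; "joint_efforts": joint torques, N m; "position": TCP position; "ee_rot": TCP orientation; "contact_force": force on the tool from outside, world axes, zero at the start; "ft_torque": the same for the moment, N m; "finger_gap": opening from 0.0 (shut) to 1.0 (fully open).
Only numpy, scipy, OpenCV 4.12 (cv2) and the standard library are available. Lean on these libraries where they do the work, as an engineer would, in place of code of your own. Each camera call takes 0.05 s, during which the arm holds its last target. There are 200 camera calls.

## Working session

There is one attempt and no reset: what is moved stays moved. The work goes in short steps, each a Python script; the robot and the scene stay as the last script left them, time stands still between calls to the robot, and variables do not carry over. Pictures are saved under pics/ and viewed, about 8 in all and at most 12, crops included, and the job is handed in when it is done.

```bash
mkdir -p pics; ls; python3 - <<'E'
from bench import env, kinematics, monitor, eyes, job
import cv2,numpy as np
s=monitor.sense()
print({k:np.round(v,3) for k,v in s.items()}, env.hold_point_z)
ims=[]
for n in("scene","top"):
    f=eyes.grab_frame(n); cv2.imwrite(f"pics/{n}0.png",f["frame"][:,:,::-1]); np.savez(f"{n}0.npz",**f)
    print(n,f["mtx"].tolist(),np.round(f["view"],4).tolist())
E
```

```text
pics
{'clock': np.float64(0.0), 'joints': array([ 0.898,  0.313,  1.498,  0.   ,  1.331, -0.223]), 'qvel': array([-0.001,  0.001, -0.001,  0.   ,  0.   ,  0.001]), 'joint_efforts': array([-1.0000e-03, -4.1227e+01, -2.5974e+01, -0.0000e+00,  4.0000e-03,
       -0.0000e+00]), 'position': array([0.228, 0.473, 0.192]), 'ee_rot': array([-0.376,  0.599,  0.376,  0.598]), 'contact_force': array([ 0.445, -0.232,  0.898]), 'ft_torque': array([-0.019, -0.047, -0.007]), 'finger_gap': np.float64(1.0)} 0.0187
scene [[451.7492076425955, 0.0, 261.12330110205795], [0.0, 451.7492076425955, 192.7707804605443], [0.0, 0.0, 1.0]] [[0.8447, 0.5351, -0.0138, -0.4728], [0.3568, -0.582, -0.7307, -0.0225], [-0.399, 0.6123, -0.6825, 1.6942], [0.0, 0.0, 0.0, 1.0]]
top [[450.19120483756313, 0.0, 257.50455838102965], [0.0, 450.19120483756313, 195.94009612139092], [0.0, 0.0, 1.0]] [[0.0179, -0.9998, 0.0065, 0.0275], [-0.9741, -0.0189, -0.2253, 0.5805], [0.2254, -0.0023, -0.9743, 1.6492], [0.0, 0.0, 0.0, 1.0]]
```

View pics/scene0.png

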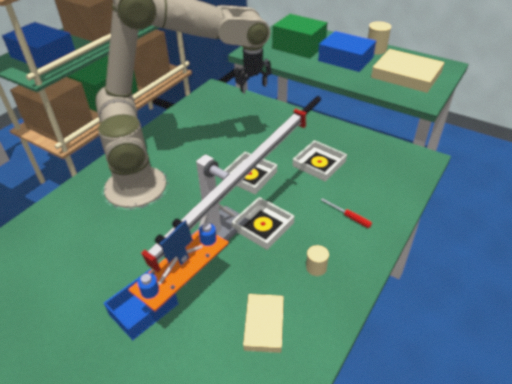

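View pics/top0.png

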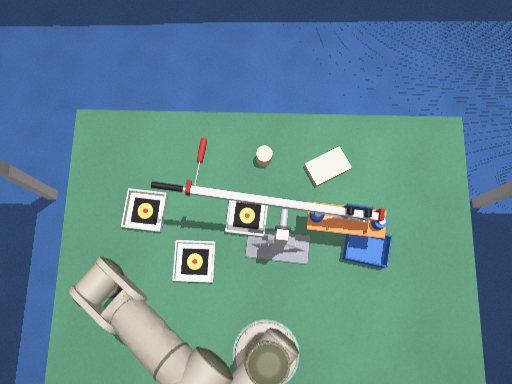

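Three candidate trays in the top view: A (145,210), B (247,215) and C (195,262). Robot-right is image-right (−y), so B fits, and it should also lie on the rail's line. I'll measure it and enlarge it in one crop.

```bash
cat >h.py <<'E'
import numpy as np,cv2
def ray(f,uv):
    R,t=f["view"][:3,:3],f["view"][:3,3]
    d=R.T@np.linalg.inv(f["mtx"])@np.array([*uv,1.]); return -R.T@t,d/np.linalg.norm(d)
def onplane(f,uv,z):
    c,d=ray(f,uv); return c+d*(z-c[2])/d[2]
def tri(f1,a,f2,b):
    c,d=ray(f1,a); e,g=ray(f2,b)
    k=np.linalg.lstsq(np.c_[d,-g],e-c,rcond=None)[0]; p,q=c+k[0]*d,e+k[1]*g
    return (p+q)/2,np.linalg.norm(p-q)
def blobs(m,mn=12):
    n,l,s,c=cv2.connectedComponentsWithStats(m.astype(np.uint8))
    return [(np.round(c[i],1).tolist(),int(s[i,4]),s[i,:4].tolist()) for i in range(1,n) if s[i,4]>=mn]
E
python3 - <<'E'
from h import *
F={n:dict(np.load(n+"0.npz")) for n in("scene","top")}
for n,f in F.items():
    h=cv2.cvtColor(f["frame"],cv2.COLOR_RGB2HSV).astype(int); H,S,V=h[...,0],h[...,1],h[...,2]
    print(n,"red",blobs(((H<6)|(H>172))&(S>150)&(V>80),6))
    print(n,"yel",blobs((H>18)&(H<34)&(S>150)&(V>120)))
    print(n,"orange",blobs((H>=6)&(H<17)&(S>170)&(V>120)))
    print(n,"blk",blobs(V<50,25))
f=F["top"]
for uv in((145,210.5),(247,215.5),(195,262)): print(uv,onplane(f,uv,.012).round(3))
cv2.imwrite("pics/crop1.png",cv2.resize(f["frame"][150:290,110:400,::-1],None,fx=2.7,fy=2.7,interpolation=2))
E
```

```text
scene red [([301.4, 115.7], 75, [295, 110, 11, 16]), ([357.6, 218.2], 169, [345, 210, 26, 17]), ([150.6, 260.3], 146, [142, 251, 17, 20])]
scene yel [([319.1, 161.2], 150, [311, 156, 17, 12]), ([252.4, 174.8], 88, [246, 169, 13, 11]), ([262.6, 223.5], 222, [253, 216, 20, 16])]
scene orange [([194.2, 241.0], 93, [187, 233, 13, 16]), ([182.4, 273.1], 1501, [130, 237, 98, 73]), ([161.5, 267.7], 115, [156, 259, 13, 20])]
scene blk [([247.9, 68.6], 620, [220, 53, 51, 35]), ([162.1, 102.8], 110, [153, 98, 20, 10]), ([311.5, 104.6], 62, [305, 98, 14, 14]), ([249.3, 224.4], 39, [245, 220, 9, 10]), ([269.5, 229.0], 57, [257, 221, 22, 16])]
top red [([201.6, 149.4], 134, [197, 138, 10, 24]), ([187.7, 187.1], 52, [186, 181, 5, 14]), ([144.8, 210.4], 14, [143, 209, 5, 4]), ([380.7, 214.3], 60, [376, 209, 8, 13]), ([246.8, 215.1], 14, [245, 214, 5, 4]), ([194.3, 260.9], 16, [192, 259, 5, 5])]
top yel []
top orange []
top blk [([165.2, 188.1], 51, [151, 185, 31, 7]), ([154.3, 219.8], 25, [153, 217, 4, 7]), ([245.4, 225.7], 68, [233, 223, 25, 6])]
(145, 210.5) [0.526 0.476 0.012]
(247, 215.5) [0.513 0.078 0.012]
(195, 262) [0.33  0.271 0.012]
```

View pics/crop1.png

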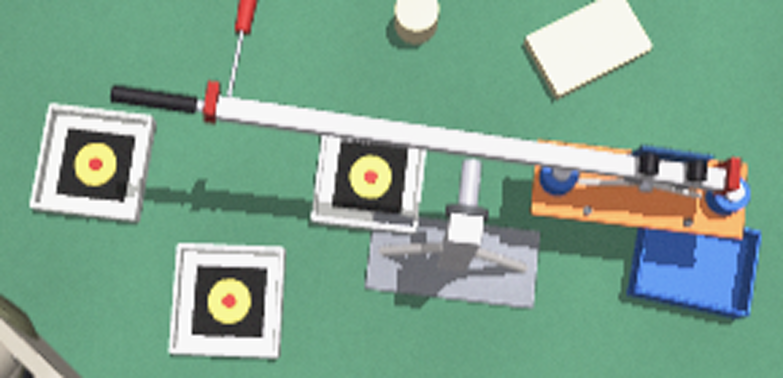

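The crop shows B at full-image (247,215) as the rightmost of the three trays, beneath the rail. Next I triangulate the rail.

```bash
python3 - <<'E'
from h import *
F={n:dict(np.load(n+"0.npz")) for n in("scene","top")}
t,s=F["top"],F["scene"]
L,e1=tri(t,(187.7,187.1),s,(301.4,115.7)); R,e2=tri(t,(380.7,214.3),s,(150.6,260.3))
print(L,e1,R,e2,np.linalg.norm(L-R),np.arcsin((L-R)[2]/np.linalg.norm(L-R)))
print("handle",tri(t,(166.,186.6),s,(311.5,104.6)), onplane(t,(166.,186.6),.345))
Lp,Rp=onplane(t,(187.7,187.1),.3+.325*.12),onplane(t,(380.7,214.3),.3-.325*.12); print(Lp,Rp,np.linalg.norm(Lp-Rp))
for A,B in((L,R),(Lp,Rp)):
    u=(A-B)[:2]/np.linalg.norm((A-B)[:2]); yaw=np.arctan2(-u[0],u[1]); o=(A+B)[:2]/2
    for uv in((144.8,210.4),(246.8,215.1),(194.3,260.9)):
        m=onplane(t,uv,.012); d=m[:2]-o; print("mark",m.round(4),"along",d@u,"across",d@[u[1],-u[0]])
    print("yaw",yaw,"o",o,"grip0",o+.375*np.cos(.12)*u)
for sc in((262.6,223.5),): print("mark scene",onplane(s,sc,.012))
E
```

```text
[0.54203011 0.26354281 0.34946893] 0.007661206420739227 [ 0.47902752 -0.36866027  0.27304311] 0.0046223844849911195 0.6399148129094937 0.119717003885797
handle (array([0.54143098, 0.33170194, 0.35260706]), np.float64(0.007326677157095394)) [0.54026583 0.33094231 0.345     ]
[0.54147031 0.26276195 0.339     ] [ 0.47988705 -0.37384348  0.261     ] 0.6443159019022481
mark [0.526  0.4764 0.012 ] along 0.5278943829599448 across -0.03702109434200322
mark [0.515  0.0785 0.012 ] along 0.13084187434012137 across -0.008511657279374047
mark [0.3342 0.274  0.012 ] along 0.30743098874164804 across -0.20782214741127253
yaw -0.09932766253944977 o [ 0.51052881 -0.05255873] grip0 [0.54744805 0.31790945]
mark [0.526  0.4764 0.012 ] along 0.5309529483297987 across -0.03593120377161751
mark [0.515  0.0785 0.012 ] along 0.1338196838405105 across -0.008569682633272707
mark [0.3342 0.274  0.012 ] along 0.3109842258552301 across -0.20736885731578422
yaw -0.09643686503651719 o [ 0.51067868 -0.05554077] grip0 [0.54652681 0.31503259]
mark scene [0.51377991 0.08231299 0.012     ]
```

Buffer spacing measures 0.640–0.644 m and tilt 0.1197 rad, which agree with the description. Mark B lies 8 mm off the rail line, at +0.13 m along it. I'll move above the handle and take a close look.

```bash
cat >>h.py <<'E'
from scipy.spatial.transform import Rotation as Ro
YAW=-0.098; O=np.array([.5106,-.054]); U=np.array([-np.sin(YAW),np.cos(YAW)]); X=np.array([np.cos(YAW),np.sin(YAW)])
def quat(a,sg):
    B=np.array([[0,0,sg],[0,sg*-1,0],[-1,0,0]]).astype(float)  # columns tool x,y,z
    B[:,1]=np.cross(B[:,2],B[:,0]); return (Ro.from_euler('z',YAW)*Ro.from_euler('x',a)*Ro.from_matrix(B)).as_quat()
E
python3 - <<'E'
from bench import env, kinematics, monitor, eyes
from h import *
p=np.array([*(O+.375*np.cos(.12)*U),.345+.075])
for sg in(1,-1):
    q=kinematics.ik(p,quat(.12,sg)); print(sg,None if q is None else np.round(q,2), quat(.12,sg).round(3))
s=monitor.sense()
sg=min((1,-1),key=lambda g:np.abs(np.array(kinematics.ik(p,quat(.12,g)))-s["joints"]).sum())
print("sg",sg); env.movel([*s["position"][:2],.42],velocity=.2)
env.reach(p,quat(.12,sg))
f=eyes.grab_frame("wrist"); np.savez("wrist0.npz",**f); cv2.imwrite("pics/w0.png",f["frame"][:,:,::-1])
s=monitor.sense(); print(s["clock"],s["position"],p,s["contact_force"])
E
```

```text
1 [0.29 0.54 0.59 0.12 1.96 0.43] [0.077 0.703 0.008 0.707]
-1 [ 0.29  0.54  0.59  0.12  1.96 -2.71] [ 0.707  0.008 -0.703 -0.077]
sg 1
2.7833 [0.54605233 0.31763523 0.42052686] [0.54702734 0.31651687 0.42      ] [0.73755365 0.24482496 0.75336742]
```

View pics/w0.png

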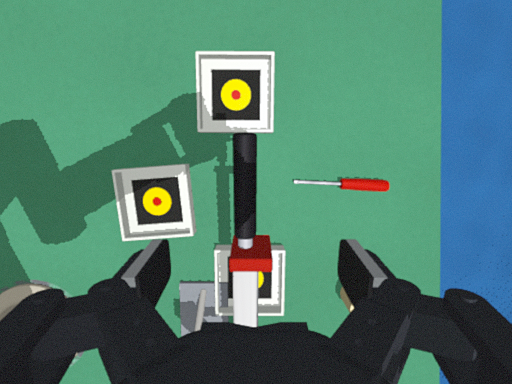

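The wrist view shows the black handle running from pixel (245,134) to (245,238), with its axis slightly left of the finger midpoint. I'll project it.

```bash
python3 - <<'E'
from h import *
f=dict(np.load("wrist0.npz"))
g=f["frame"].max(2)
for r in(145,170,195,220):
    c=np.where(g[r,225:265]<70)[0]+225; print(r,c.min(),c.max())
for uv,z in(((244.7,134),.3+.435*.1197),((245,170),.35),((245,238),.3+.335*.1197)):
    p=onplane(f,uv,z); d=p[:2]-O; print(p.round(4),"along",d@U,"across",d@X)
p=onplane(f,(235.5,95),.012); print(p,(p[:2]-O)@U,(p[:2]-O)@X)
E
```

```text
145 233 256
170 233 255
195 234 255
220 234 255
[0.5448 0.3783 0.3521] along 0.43357596942998555 across -0.008247414852447156
[0.5417 0.346  0.35  ] along 0.4011382659227745 across -0.008149827413676035
[0.5345 0.2781 0.3401] along 0.332855067396438 across -0.008675324528059797
[0.52561784 0.47738036 0.012     ] 0.5303001112777901 -0.037046179253657496
```

The handle axis is 8 mm nearer the robot than my line, which agrees with the mark's −8.5 mm offset. Along the rail it matches within 2 mm. I'll shift the line, grip the handle and calibrate plate tracking.

```bash
cat >>h.py <<'E'
O=O-.0083*X; MARK=.132
def tcp(a,dz=0.,back=0.):   # TCP pose for rail tilt a
    l,z=.375*np.cos(a),.3+.375*np.sin(a); k=.0187-back
    return np.array([*(O+(l+k*np.sin(a))*U), z-k*np.cos(a)+dz])
def plate(f,zp):
    h=cv2.cvtColor(f["frame"],cv2.COLOR_RGB2HSV).astype(int)
    m=((h[...,0]>=5)&(h[...,0]<18)&(h[...,1]>150)&(h[...,2]>90)).astype(np.uint8)
    n,l,s,c=cv2.connectedComponentsWithStats(m); i=1+np.argmax(s[1:,4])
    v,u=np.where(l==i)
    R,t=f["view"][:3,:3],f["view"][:3,3]; C=-R.T@t
    D=(R.T@np.linalg.inv(f["mtx"])@np.vstack([u,v,np.ones(len(u))]))
    P=C[:2,None]+D[:2]*((zp-C[2])/D[2]); al=U@(P-O[:,None]); ac=X@(P-O[:,None])
    return np.percentile(al,.7),np.percentile(al,99.3),np.percentile(ac,.7),np.percentile(ac,99.3),len(u)
E
python3 - <<'E'
from bench import env, kinematics, monitor, eyes
from h import *
for n in("scene","top"):
    for z in(.12,.14,.16,.18): print(n,z,np.round(plate(dict(np.load(n+"0.npz")),z),4))
env.movel(tcp(.12,back=.06),velocity=.1)
env.movel(tcp(.12),velocity=.06,guard=12)
a=monitor.sense(); env.close_gripper(70); b=monitor.sense()
for s in(a,b): print(s["clock"],s["position"],s["contact_force"].round(2),s["ft_torque"].round(2),s["finger_gap"])
print(tcp(.12))
f=eyes.grab_frame("scene");cv2.imwrite("pics/s1.png",f["frame"][:,:,::-1]);print(plate(f,.14))
E
```

```text
scene 0.12 [-3.515e-01 -6.570e-02 -7.360e-02  2.810e-02  1.588e+03]
scene 0.14 [-3.581e-01 -7.790e-02 -5.930e-02  4.040e-02  1.588e+03]
scene 0.16 [-3.646e-01 -9.010e-02 -4.500e-02  5.270e-02  1.588e+03]
scene 0.18 [-3.712e-01 -1.023e-01 -3.070e-02  6.500e-02  1.588e+03]
top 0.12 [-3.109e-01 -9.310e-02 -3.040e-02  9.500e-03  4.570e+02]
top 0.14 [-3.063e-01 -9.110e-02 -3.390e-02  5.500e-03  4.570e+02]
top 0.16 [-3.016e-01 -8.920e-02 -3.750e-02  1.400e-03  4.570e+02]
top 0.18 [-2.97e-01 -8.72e-02 -4.10e-02 -2.60e-03  4.57e+02]
4.4417 [0.53912404 0.31954615 0.32680416] [-0.15 -0.14 -0.12] [-0.02 -0.01  0.02] 1.0038468731994652
5.2083 [0.53898558 0.31956416 0.32632948] [ 0.52 -0.18  0.46] [-0.07  0.01 -0.  ] 0.0015165205015052559
[0.5389862  0.31955684 0.32632656]
(np.float64(-0.35807737613861734), np.float64(-0.07787807971422916), np.float64(-0.05928218664296496), np.float64(0.04026492943638943), 1586)
```

View pics/s1.png

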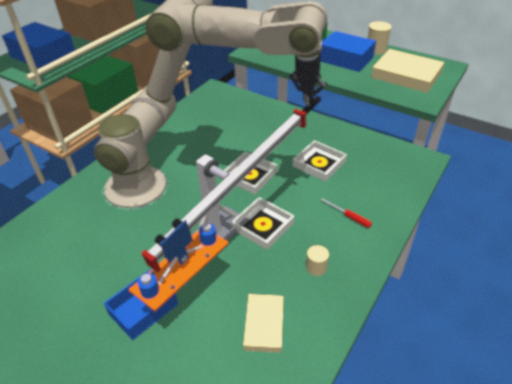

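The gap reads 0.0015, so the fingers shut without the handle between them. I'll look from the wrist.

```bash
python3 - <<'E'
from bench import env, kinematics, monitor, eyes
from h import *
f=eyes.grab_frame("wrist"); np.savez("wrist1.npz",**f)
g=eyes.grab_frame("scene")["frame"][60:140,260:350]
cv2.imwrite("pics/w1.png",np.hstack([cv2.resize(f["frame"],(400,300)),cv2.resize(g,(338,300),interpolation=2)])[:,:,::-1])
s=monitor.sense();print(s["finger_gap"],s["clock"],s["contact_force"])
E
```

```text
0.0013931334445914344 5.3583 [ 0.07884105  0.27108268 -0.41769797]
```

View pics/w1.png

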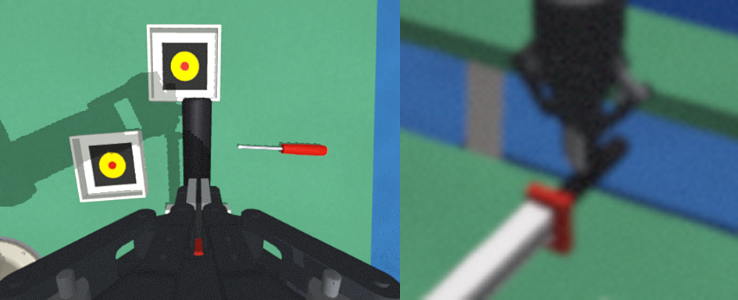

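The fingers closed above the handle, which therefore lies lower than I assumed. I'll get its height from the handle tip in both wrist views and in the others.

```bash
python3 - <<'E'
from h import *
W0,W1,T,S=[dict(np.load(n+".npz")) for n in("wrist0","wrist1","top0","scene0")]
for n,W in(("w0",W0),("w1",W1)):
    R,t=W["view"][:3,:3],W["view"][:3,3]; print(n,W["mtx"][0,0],"cam",-R.T@t,"fwd",R[2])
g=W1["frame"].max(2)
for r in(140,160,180,200):
    c=np.where(g[r,220:285]<75)[0]+220; print(r,c.min(),c.max())
col=W1["frame"][110:140,246].tolist(); print([max(x) for x in col])
col=W0["frame"][120:150,245].tolist(); print([max(x) for x in col])
print(tri(W0,(244.7,133.5),W1,(246,126)))
print(tri(W0,(244.7,133.5),T,(151.5,185)),tri(W0,(244.7,133.5),S,(318.5,98.5)))
print("buf",tri(W0,(251,245),T,(187.7,185)))
E
```

```text
w0 281.7536968118785 cam [0.55122118 0.36322836 0.61046872] fwd [-0.01351405 -0.15368531 -0.98802743]
w1 281.7536968118785 cam [0.54424792 0.36534002 0.5163269 ] fwd [-0.01443916 -0.15395703 -0.98797204]
140 233 270
160 234 269
180 234 269
200 235 269
[64, 62, 53, 45, 86, 219, 255, 255, 255, 255, 255, 255, 255, 255, 230, 89, 23, 47, 51, 50, 57, 61, 63, 66, 62, 63, 65, 61, 63, 59]
[202, 255, 255, 255, 254, 255, 255, 243, 196, 206, 194, 177, 107, 28, 29, 57, 65, 58, 68, 67, 69, 69, 60, 67, 75, 69, 70, 66, 67, 65]
(array([0.54269562, 0.38030061, 0.33392902]), np.float64(0.003558308035147557))
(array([0.54499896, 0.37874948, 0.34199484]), np.float64(0.001418135408392955)) (array([0.54544318, 0.37894542, 0.3529475 ]), np.float64(0.0012374691109438628))
buf (array([0.54420464, 0.26611891, 0.33659167]), np.float64(0.010828417595204283))
```

```bash
python3 - <<'E'
from h import *
W=dict(np.load("wrist1.npz"))
def pr(p): q=W["mtx"]@(W["view"][:3,:3]@p+W["view"][:3,3]); return (q[:2]/q[2]).round(1),q[2]
t=tcp(.12); print("tcp",pr(t),"grip",pr(tcp(.12,back=.0187)),"buffer",pr(np.array([*(O+.325*U),.34])))
im=W["frame"][180:384,150:360,::-1]; cv2.imwrite("pics/w1c.png",cv2.resize(im,None,fx=2.9,fy=2.9,interpolation=2))
E
```

```text
tcp (array([252.6, 217.6]), np.float64(0.19483963815604322)) grip (array([252.5, 228. ]), np.float64(0.17684358209698153)) buffer (array([252.6, 294.4]), np.float64(0.18899136969366298))
```

View pics/w1c.png

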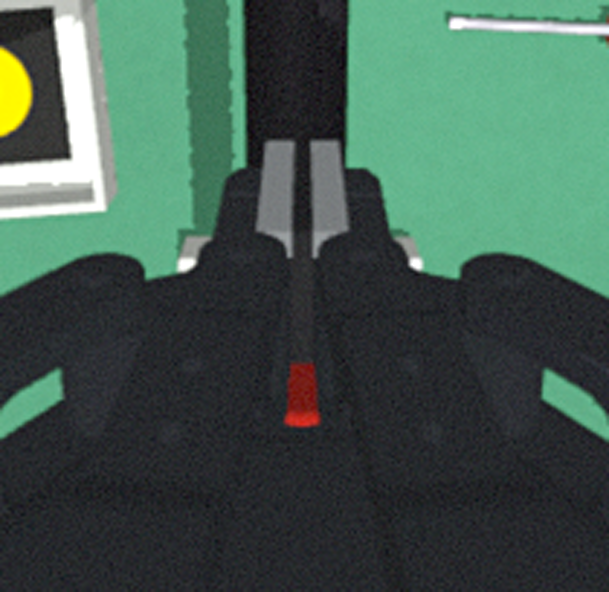

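The crop shows the shut pads sitting above the handle, with the handle running under them. So the tips really are higher relative to the handle than nominal. There is 54 mm of body clearance, so I can open, go 25 mm deeper under guard and close again.

```bash
python3 - <<'E'
from bench import env, kinematics, monitor, eyes
from h import *
def pr(k):
    s=monitor.sense(); print(k,round(s["clock"],2),s["position"].round(4),s["contact_force"].round(2),s["ft_torque"].round(2),round(s["finger_gap"],3))
env.release(); pr("open")
print(env.movel(tcp(.12,back=-.025),velocity=.05,guard=6)); pr("down")
env.close_gripper(40); pr("shut")
W=eyes.grab_frame("wrist"); S=eyes.grab_frame("scene"); print(plate(S,.14))
cv2.imwrite("pics/w2.png",np.hstack([cv2.resize(W["frame"][150:,130:380],(400,374)),cv2.resize(S["frame"][60:140,260:350],(400,374),interpolation=2)])[:,:,::-1])
E
```

```text
open 6.14 [0.539  0.3196 0.3263] [-0.59  0.45 -0.25] [-0.1  -0.01 -0.02] 0.999
False
down 6.79 [0.5393 0.3226 0.3017] [ 0.38 -0.25 -0.24] [-0.03  0.02  0.02] 0.999
shut 7.4 [0.5379 0.3226 0.3019] [-8.12 -1.43  2.88] [-0.25  1.29  0.17] 0.235
(np.float64(-0.358248345160173), np.float64(-0.07787807971422916), np.float64(-0.05928218664296496), np.float64(0.04031597917070204), 1586)
```

Gap 0.235 (20 mm), so the handle is held. Now I lower it slowly to near level, turning the tool with the rail.

```bash
cat >>h.py <<'E'
O2=O-.002*X   # relieve side force
def pose(a): 
    p=tcp(a,back=-.025); p[:2]+=-.002*X; return p,quat(a,1)
def go(env,a,v): p,q=pose(a); return env.movel(p,velocity=v,frame=q)
E
python3 - <<'E'
from bench import env, kinematics, monitor, eyes
from h import *
env.close_gripper(60)
def pr(k):
    s=monitor.sense(); print(k,round(s["clock"],2),s["position"].round(4),pose(k)[0].round(4),s["contact_force"].round(2),s["ft_torque"].round(2),round(s["finger_gap"],3))
for a in(.10,.06,.02): go(env,a,.018); pr(a); f=eyes.grab_frame("scene"); print(np.round(plate(f,.15),4))
t0=monitor.sense()["clock"]; go(env,.0195,.01); print("tiny move",monitor.sense()["clock"]-t0)
t0=monitor.sense()["clock"]; f=eyes.grab_frame("top"); print(plate(f,.15),monitor.sense()["clock"]-t0)
f=eyes.grab_frame("scene"); print(plate(f,.15)); cv2.imwrite("pics/s2.png",f["frame"][:,:,::-1]); np.savez("scene2.npz",**f)
h=cv2.cvtColor(f["frame"],cv2.COLOR_RGB2HSV).astype(int)
print("red",blobs(((h[...,0]<6)|(h[...,0]>172))&(h[...,1]>150)&(h[...,2]>80),6))
E
```

```text
0.1 8.3 [0.538  0.3226 0.2954] [0.5373 0.3227 0.294 ] [ 1.39 -1.07  5.62] [-0.19 -0.24  0.  ] 0.228
[-3.619e-01 -8.340e-02 -5.490e-02  4.410e-02  1.601e+03]
0.06 9.34 [0.5379 0.3221 0.2803] [0.5372 0.3221 0.2789] [ 1.15 -1.01  6.25] [-0.14 -0.24  0.03] 0.229
[-3.626e-01 -8.180e-02 -6.230e-02  3.820e-02  1.605e+03]
0.02 10.38 [0.5378 0.321  0.2653] [0.5371 0.321  0.2638] [ 1.51 -0.4   7.37] [-0.12 -0.2   0.04] 0.226
[-3.629e-01 -8.010e-02 -7.030e-02  3.210e-02  1.630e+03]
tiny move 0.25
(np.float64(-0.31167360465820126), np.float64(-0.10141551731433347), np.float64(-0.03268805968146848), np.float64(0.00493868551526472), 475) 0.05000000000000071
(np.float64(-0.36295902646055483), np.float64(-0.07986363209742915), np.float64(-0.07026053758438093), np.float64(0.032271864151807036), 1634)
red [([301.3, 123.9], 76, [295, 118, 11, 17]), ([357.6, 218.2], 172, [345, 210, 26, 17]), ([147.5, 252.4], 178, [140, 242, 16, 22])]
```

View pics/s2.png

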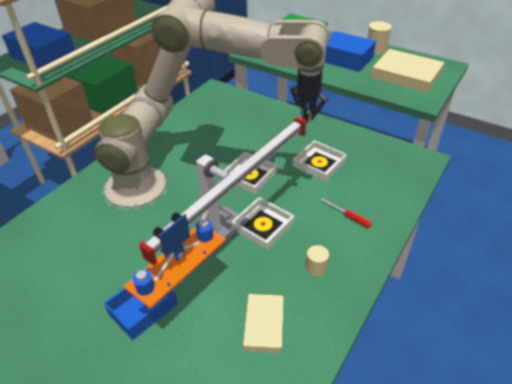

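Tilt tracks well; the arm gives about 1.4 mm under load, so I'll use the sensed height. Shortest move is 0.25 s, giving a loop of about 0.3 s. Next is the feedback run: a Kalman filter on trolley position, speed and level bias, driving a soft PD.

```bash
cat >ctl.py <<'E'
import sys,json,os
from bench import env, monitor, eyes
from h import *
from scipy.optimize import brentq
ST=float(sys.argv[1]); TMAX=float(sys.argv[2]); NEED=float(sys.argv[3])
tilt=lambda z: brentq(lambda a:.3004+.375*np.sin(a)-.0437*np.cos(a)-z,-.2,.2)
def meas(f): lo,hi=plate(f,.177)[:2]; return (lo+hi)/2
sense=lambda:(lambda s:(s["clock"],tilt(s["position"][2])))(monitor.sense())
t,a=sense(); m=meas(eyes.grab_frame("scene"))
if os.path.exists("kf.json"):
    K=json.load(open("kf.json")); off,x,P,corr=K["off"],np.array(K["x"]),np.array(K["P"]),K["corr"]
else: off=m; x=np.array([0,0,0.]); P=np.diag([1e-6,1e-8,.006**2]); corr=-.004
t0=t; a_des=a; ok=None; i=0
while t-t0<TMAX:
    tc,_=sense(); m=meas(eyes.grab_frame("scene"))-off; t1,a1=sense()
    dt=tc-t; acc=-9.81*((a+a1)/2+x[2])   # x[2]: level bias (rad)
    if x[0]<.002 and acc<0: x[1]=0; dtp=0
    else: dtp=dt
    F=np.array([[1,dtp,-4.9*dtp**2],[0,1,-9.81*dtp],[0,0,1]])
    x=F@x+np.array([acc*dtp**2/2,acc*dtp,0])-np.array([-4.9*dtp**2,-9.81*dtp,0])*x[2]
    P=F@P@F.T+np.diag([1e-7,2e-5,(.0004)**2])*(dt/.3); t=tc; a=a1
    k=P[:,0]/(P[0,0]+.0015**2); r=m-x[0]; x=x+k*r; P=P-np.outer(k,P[0])
    e=ST-x[0]; want=np.clip(.45*e,-.16,.16)-1.35*x[1]
    new=np.clip(-want/9.81-x[2],-.03,.03); a_des+=np.clip(new-a_des,-.006,.006)
    if i%4==0 or abs(x[1])>.2: print(f"{t:.2f} m{m:.4f} r{r*1e3:+.1f} s{x[0]:.4f} v{x[1]:+.3f} b{x[2]:+.4f} a{a1:+.4f} des{a_des:+.4f}")
    i+=1
    if abs(e)<.008 and abs(x[1])<.02: ok=ok if ok is not None else t
    else: ok=None
    if ok is not None and t-ok>NEED: break
    go(env,a_des+corr,.04)
    corr=.8*corr+.2*(corr+a_des-sense()[1])
json.dump(dict(off=off,x=x.tolist(),P=P.tolist(),corr=corr),open("kf.json","w"))
s=monitor.sense(); print("end",t,ok,off,corr,s["contact_force"].round(2),s["finger_gap"])
f=eyes.grab_frame("scene"); cv2.imwrite(f"pics/e{int(t*10)}.png",f["frame"][:,:,::-1]); np.savez("sceneE.npz",**f); np.savez("topE.npz",**eyes.grab_frame("top"))
E
python3 ctl.py .373 14 1.5
```

```text
10.83 m0.0001 r+0.1 s0.0000 v+0.000 b+0.0000 a+0.0225 des+0.0165
12.03 m0.0010 r+0.5 s0.0005 v+0.000 b+0.0000 a-0.0020 des-0.0075
13.23 m0.0590 r-3.2 s0.0593 v+0.098 b+0.0004 a-0.0044 des-0.0014
14.43 m0.1875 r+0.7 s0.1874 v+0.106 b+0.0009 a+0.0010 des+0.0051
15.63 m0.2918 r-1.1 s0.2920 v+0.063 b+0.0011 a+0.0024 des+0.0039
16.83 m0.3559 r-0.4 s0.3560 v+0.037 b+0.0005 a+0.0029 des+0.0038
18.03 m0.3827 r+1.7 s0.3824 v+0.016 b+0.0004 a+0.0008 des+0.0023
19.23 m0.3922 r+0.1 s0.3922 v+0.001 b+0.0004 a+0.0004 des+0.0007
20.43 m0.3923 r+1.1 s0.3920 v-0.001 b+0.0002 a-0.0001 des+0.0005
21.63 m0.3922 r+0.5 s0.3920 v-0.002 b-0.0002 a+0.0006 des+0.0007
22.83 m0.3924 r+0.2 s0.3924 v-0.002 b-0.0006 a+0.0014 des+0.0012
24.03 m0.3929 r+0.7 s0.3928 v-0.001 b-0.0011 a+0.0019 des+0.0018
end 24.9333 None -0.234211689759235 0.005241363270928789 [ 8.52  2.57 -5.17] 0.22802469427646874
```

Smooth run. The trolley now rests at s≈0.393, held by friction and about 20 mm past the nominal target. Before correcting, I check the pointer against the dot directly.

```bash
python3 - <<'E'
from h import *
S=dict(np.load("sceneE.npz"));T=dict(np.load("topE.npz"))
a=cv2.resize(S["frame"][170:270,190:330],(800,571),interpolation=2)
cv2.imwrite("pics/e_s.png",a[:,:,::-1])
def pr(f,p): q=f["mtx"]@(f["view"][:3,:3]@np.array(p)+f["view"][:3,3]); return (q[:2]/q[2]).round(1)
for s in(.373,.393):
    p=[*(O+(s-.24)*U),.092]; print(s,"tip scene",pr(S,p),"top",pr(T,p), "shadowless dot",pr(S,[*(O+.133*U),.012]))
for z in(.165,.177): print(np.round(plate(S,z),4),np.round(plate(T,z),4))
E
```

```text
0.373 tip scene [262.2 207.5] top [246.3 211.1] shadowless dot [262.5 224.3]
0.393 tip scene [265.9 204.1] top [240.9 210.4] shadowless dot [262.5 224.3]
[ 2.730e-02  3.114e-01 -6.130e-02  3.930e-02  1.016e+03] [ 1.360e-02  2.903e-01 -4.330e-02  3.200e-03  6.060e+02]
[ 1.850e-02  2.990e-01 -5.250e-02  4.690e-02  1.016e+03] [ 1.400e-02  2.886e-01 -4.540e-02  8.000e-04  6.060e+02]
```

View pics/e_s.png

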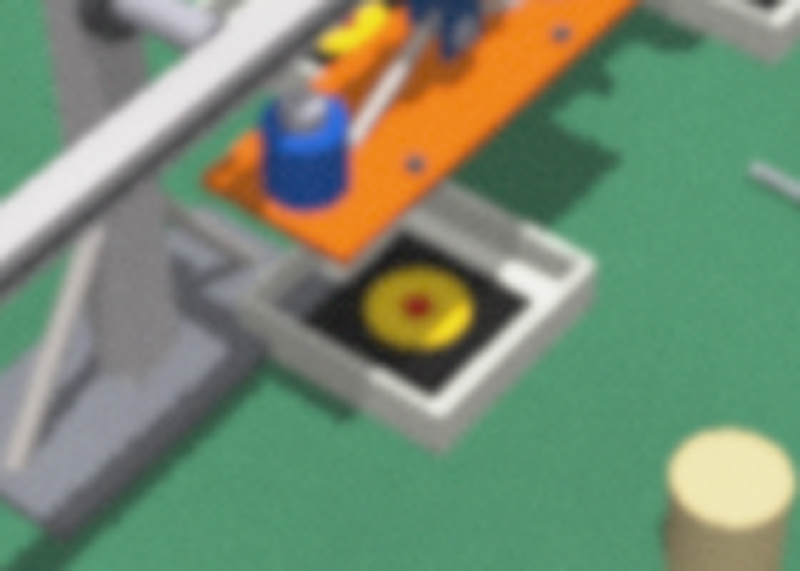

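The dot is at scene (263,224) and the plate hides the pointer. Plate mid is at +0.151 (top) to +0.157 (scene, full 280 mm seen), while the mark is at +0.132 to +0.136. The trolley is therefore about 20 mm too far, agreeing with s=0.393 against 0.373. I'll add the friction to the model and controller and roll back.

```bash
python3 - <<'E'
import json
s=open("ctl.py").read()
s=s.replace("    if x[0]<.002 and","    acc=0. if abs(x[1])<.006 and abs(acc)<.02 else acc-.02*np.sign(x[1] if abs(x[1])>=.006 else acc)\n    if x[0]<.002 and")
s=s.replace("(.0004)**2","(.00005)**2").replace("-4.9*dtp**2],[0,1,-9.81*dtp]","0],[0,1,0]").replace("-np.array([-4.9*dtp**2,-9.81*dtp,0])*x[2]","")
s=s.replace("want=np.clip(.45*e,-.16,.16)-1.35*x[1]","want=np.clip(.8*e,-.1,.1)-1.8*x[1]+(.02*np.sign(x[1] if abs(x[1])>.008 else e) if abs(e)>.004 else 0)")
open("ctl.py","w").write(s)
K=json.load(open("kf.json")); K["x"]=[.3927,0,.0004]; K["P"]=[[1e-6,0,0],[0,1e-6,0],[0,0,1e-7]]; json.dump(K,open("kf.json","w"))
E
python3 ctl.py .373 10 2.0
python3 - <<'E'
from h import *
S=dict(np.load("sceneE.npz"));T=dict(np.load("topE.npz"))
for z in(.177,.181): print(np.round(plate(S,z),4),np.round(plate(T,z),4))
E
```

```text
25.38 m0.3924 r-0.3 s0.3926 v-0.000 b+0.0004 a+0.0022 des+0.0032
26.58 m0.3926 r+1.8 s0.3922 v-0.003 b+0.0004 a+0.0027 des+0.0027
27.78 m0.3928 r+2.2 s0.3922 v-0.003 b+0.0004 a+0.0024 des+0.0026
28.98 m0.3926 r+1.8 s0.3922 v-0.004 b+0.0004 a+0.0025 des+0.0024
30.18 m0.3927 r+1.3 s0.3923 v-0.004 b+0.0004 a+0.0027 des+0.0024
31.38 m0.3928 r+2.1 s0.3923 v-0.003 b+0.0004 a+0.0024 des+0.0026
32.58 m0.3926 r+1.2 s0.3923 v-0.004 b+0.0004 a+0.0027 des+0.0025
33.78 m0.3931 r+1.7 s0.3926 v-0.003 b+0.0004 a+0.0029 des+0.0027
34.98 m0.3932 r+2.7 s0.3925 v-0.002 b+0.0004 a+0.0024 des+0.0028
end 35.5833 None -0.234211689759235 0.00527310259988933 [ 8.27  1.47 -4.47] 0.22632729712440228
[ 1.900e-02  2.981e-01 -5.390e-02  4.680e-02  1.010e+03] [ 1.380e-02  2.886e-01 -4.410e-02  8.000e-04  6.210e+02]
[ 1.61e-02  2.94e-01 -5.09e-02  4.93e-02  1.01e+03] [ 1.39e-02  2.88e-01 -4.48e-02 -1.00e-04  6.21e+02]
```

It is still held by friction at 0.0025 rad, so the true level differs slightly. I'll ramp the tilt until it breaks away, take the level from that, then brake with the PD.

```bash
cat >ramp.py <<'E'
import json,sys
sys.argv=["ctl",".373","0","5"]
exec(open("ctl.py").read().split("t0=t; a_des=a")[0])
a_des=a; m0=m-off; n=0
while n<22:
    a_des+=.0008; go(env,a_des+corr,.04); corr+=.2*(a_des-sense()[1]); n+=1
    tt,a=sense(); mm=meas(eyes.grab_frame("scene"))-off; print(f"{tt:.2f} {mm:.4f} {a:.4f}",end=" | ")
    if mm<m0-.0022: break
print("breakaway",a)
lev=a-.0008*2-.0021
json.dump(dict(off=off,x=[mm,-.006,-lev],P=[[1e-6,0,0],[0,1e-4,0],[0,0,1e-7]],corr=corr),open("kf.json","w"))
sys.argv[2]=str(min(16,55-tt)); exec(open("ctl.py").read())
E
python3 ramp.py
python3 - <<'E'
from h import *
S=dict(np.load("sceneE.npz"));T=dict(np.load("topE.npz"))
for z in(.177,.181): print(np.round(plate(S,z),4),np.round(plate(T,z),4))
E
```

```text
36.28 0.3928 0.0036 | 36.58 0.3930 0.0044 | 36.88 0.3927 0.0052 | 37.18 0.3899 0.0061 | breakaway 0.006076634314183419
37.28 m0.3889 r-0.7 s0.3893 v-0.008 b-0.0024 a+0.0061 des+0.0043
38.48 m0.3706 r-0.8 s0.3708 v-0.002 b-0.0024 a+0.0006 des+0.0018
39.68 m0.3704 r-0.0 s0.3704 v-0.000 b-0.0024 a+0.0022 des+0.0021
40.88 m0.3706 r+0.1 s0.3706 v+0.000 b-0.0024 a+0.0022 des+0.0022
42.08 m0.3704 r-0.2 s0.3705 v-0.000 b-0.0024 a+0.0022 des+0.0021
end 42.9833 37.8833 -0.234211689759235 0.004913401927849987 [ 8.16  1.7  -3.14] 0.22950069326222614
[-3.700e-03  2.765e-01 -5.390e-02  4.690e-02  1.043e+03] [ 1.250e-02  2.665e-01 -4.610e-02  5.000e-04  5.830e+02]
[-6.600e-03  2.725e-01 -5.090e-02  4.940e-02  1.043e+03] [ 1.27e-02  2.66e-01 -4.68e-02 -3.00e-04  5.83e+02]
```

It stopped cleanly at s=0.3705 and has stayed there for over 4.5 s. I make one visual check from the saved frames, which costs no robot time.

```bash
python3 - <<'E'
from h import *
S=dict(np.load("sceneE.npz"));T=dict(np.load("topE.npz"))
def pr(f,p): q=f["mtx"]@(f["view"][:3,:3]@np.array(p)+f["view"][:3,3]); return q[:2]/q[2]
out=[]
for f,(r0,r1,c0,c1) in((S,(150,270,190,350)),(T,(160,280,170,330))):
    im=cv2.resize(f["frame"][r0:r1,c0:c1],None,fx=2.5*2/2,fy=2.5,interpolation=2)
    for sx in(-.14,.14):   # plate end edges expected if the pointer is exactly over the dot
        for ac in(-.05,.05):
            p=pr(f,[*(O+(.134+sx)*U+ac*X),.18]); cv2.drawMarker(im,tuple(int(v) for v in (p-[c0,r0])*2.5),(255,0,255),0,8,1)
    out.append(im)
cv2.imwrite("pics/fin.png",np.hstack(out)[:,:,::-1])
E
```

```text
(no output)
```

View pics/fin.png

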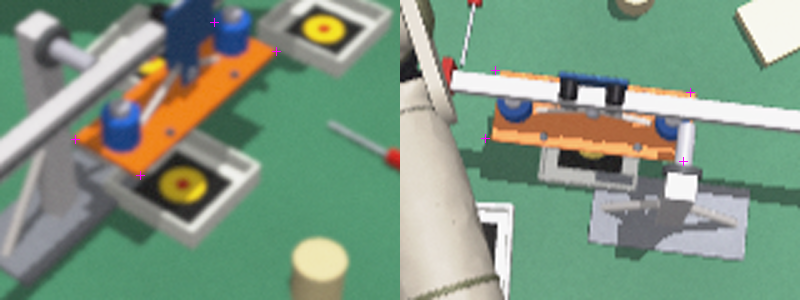

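The markers show where the plate corners should be if the pointer is exactly over the dot. In the scene view they fit within about 1 px; in the top view they fit within about 3 px (roughly 4 mm on average). I hold 4.5 s more, verify stillness and hand in.

```bash
python3 - <<'E'
from bench import env, monitor, eyes, job
from h import *
ms=[]
for i in range(12):
    env.hold(.33); lo,hi=plate(eyes.grab_frame("scene"),.181)[:2]; ms.append((lo+hi)/2)
s=monitor.sense(); print(np.round(ms,4),s["clock"],s["finger_gap"],s["contact_force"].round(2),s["position"])
if np.ptp(ms)<.003: job.hand_in(); print("handed in")
E
```

```text
[0.1329 0.1327 0.1329 0.1329 0.1329 0.1329 0.1329 0.1329 0.133  0.133
 0.1329 0.1329] 47.7333 0.22632881858470938 [ 6.78  1.96 -3.46] [0.53758728 0.32048318 0.25750555]
the job is handed in; nothing more can be done
handed in
```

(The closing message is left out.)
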